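# Put out one oxygen-absorber capsule

### The job

Press the red plunger of the capsule dispenser fully home once, so that a single oxygen-absorber capsule comes out, and let the plunger spring all the way back. Then, with the fingertips, nudge that capsule along the bench until it lies flat and completely inside the opening of the blue tape square. Do not pick anything up, and leave the other capsules in the dispenser and the things around it where they are.

Things in the scene. Friction and masses are not known exactly. Their poses are not given: they have to be found in the camera images.
- dispenser: Fixed capsule dispenser: clear upright magazine 44 x 44 mm with a 50 x 50 mm grey cover, 69 mm high overall. Origin on the bench under the magazine's centre; +x = the way the plunger is pressed and capsules come out, z up. Steel base plate 3 mm thick from x = -32 to 78, y = -26 to 26 mm. Slide guide at x = -33 to -19 mm, 46 mm wide, 32 mm high.
- apron (a point): Middle of the landing apron, the open front part of the dispenser's base plate (no rims, 3 mm above the bench), 49 mm ahead of the magazine's axis along the dispenser's +x: where the capsule lies after a slow full stroke. The magazine's front face, with the outlet below it, is 27 mm behind this point, the plate's front end 29 mm ahead, its sides 26 mm to left and right.
- plunger (a joint): Travel of the plunger in m: 0 = out at rest, 0.050 = fully home (hard stop). It slides level along the dispenser's +x against a return spring of 3 N at rest, 8 N fully home, plus 0.3 N friction, and follows a withdrawing finger back to 0. Each full stroke ejects one capsule; on the way back the next drops in its place.
- plunger_face (a point): Centre of the outer face of the plunger's red knob, 23 mm above the bench; pressed along the dispenser's +x. Face flat, 30 mm across; knob 36 mm across, 12 mm thick. Moves with the plunger; at rest at x = -97 mm, y = 0 in the dispenser's axes. Behind the knob a steel slide bar, 30 mm wide, its top 14 mm above the bench, runs into the dispenser.
- capsule_1: The capsule that comes out first, lowest of four in the magazine: rigid white disc with an orange top, 36 mm in diameter, 12 mm high, about 15 g. Origin at the centre of its underside, z up: at first 3 mm above the bench on the magazine's axis. Pushed sideways, it slides off the apron's edge down onto the bench without tipping over.
- capsule_2: The next capsule, same kind, which rests on capsule_1 at first (underside 15 mm up) and drops to the magazine's floor (3 mm up) once the plunger is back. It must stay in the magazine.
- square: Square of blue tape stuck flat on the bench, to the left or the right of the landing apron: opening 96 x 96 mm, tape 18 mm wide (132 x 132 mm outside), no height to speak of. Origin at its centre on the bench; x and y along its sides.
- tape_roll: Bystander: loose roll of blue tape lying flat, 86 mm outside diameter, 60 mm bore, 18 mm high, on the other side of the apron from the square. Origin at the centre of its underside.
- meter: Bystander: loose hand-held gas meter lying on its back, grey, 105 mm along its x plus a 12 mm sensor nose, 58 mm wide, 24 mm high. Origin at the centre of its underside.
- wrench: Bystander: loose steel wrench, 160 mm long along its x, lying flat. Origin under its middle.
- port: Bystander: loose plastic purge port for a bag, white flange 34 mm in diameter, grey and green stem to 26 mm high, standing on its flange. Origin at the centre of its underside.

How it is judged:
By the outcome, as a careful person would: the job done as asked, in the order asked, and still so for the second after the job is handed in, with the robot touching nothing.
It also fails if it takes over 56 s, if anything falls off the work surface, if the arm or the gripper's body presses on something with over 40 N, if the wrist force passes 120 N, or if a joint passes its speed limit or range.

### The arm

A 7-joint arm with a two-finger parallel gripper is mounted at the origin on the work surface. World frame = base frame: x ahead of the robot, y to its left, z up, the work surface at z = 0. Lengths are in m, angles in rad, forces in N, time in s.
With the tool pointing down it reaches from about 0.4 to 0.85 m from the base axis. Payload 10.4 kg.
Tool frame: the origin (TCP) lies where the fingers leave the gripper's body, on its centre line; the fingertips stand 70 mm ahead of it and the grasp point (between the pads) lies r.grip_depth ahead of it (r.grip_depth is the distance from the TCP to the grasp point, in m); z points along the fingers, y is the direction in which the jaws open and shut (so a half turn about z gives the same grasp; the last joint's range is limited). The gripper opens to 87 mm and grips with 3 to 60 N. Pads are 19 mm wide; open, the fingers measure 117 mm over their backs; the gripper's body (75 mm by 190 mm) begins 51 mm behind the grasp point.
Start: joints at [-1.179, 0.332, -0.065, 1.46, 0.022, 1.35, -0.088], TCP at [0.252, 0.572, 0.292] pointing down, gripper open.
Joint ranges: [-2.6, 2.6], [-0.5, 2.12], [-1.47, 1.34], [0.16, 2.42], [-1.27, 4.41], [0.06, 2.06], [-2.6, 2.6]. Speed limits (rad/s): [2.22, 2.22, 2.79, 2.79, 3.14, 3.14, 3.14].

### API

Orientations are given as a unit quaternion [x, y, z, w].
In Python, from bench import monitor, viewer, workorder, nets, r gives the robot as it stands.
- The arm moves only by the tool drive_tool, never from a script. Its argument "plan" is a list of rows, each an object of numbers: "rx", "ry", "rz": the turn, a rotation vector about the tool's x, y, z in units of 360 degrees (1.0 is 360 degrees); "x", "y", "z": the shift along the tool's x, y, z in units of 1000 mm (1.0 is 1000 mm); "fingers": the opening, from 0 (shut) to 1 (fully open). In form: [{"rx": .., "ry": .., "rz": .., "x": .., "y": .., "z": .., "fingers": ..}, ...]. A call has 1 to 12 rows; each row is the pose to reach, as a shift and turn from the pose commanded when the call began, along the tool's axes at that moment, turning the shorter way round; what a row does not reach only later rows make up. A row lasts 1/8 s, in which the tool goes at most 62.5 mm and 10.7 degrees, less where a joint would pass 70% of its speed; a pose out of reach is approached as far as the arm can. A call with a number of a shift or a turn outside -1 to 1 is refused whole. A call with a gripper value outside its range is refused whole. The fingers move at their own pace and stop on an object; "squeeze" is the grip in N (left out, the last holds). Time passes only in rows, so rows that repeat a pose let the fingers close. It gives the time, the measured TCP pose, the force and the opening at its end, in the units of the state.
- monitor.read_state(): the state, without advancing time (a new reading comes with each control period).
- viewer.camera(name): name is "scene" or "top"; returns a dict with "color" (384x512x3 uint8, red, green, blue), "depth" (384x512 float32, m along the optical axis (not along the pixel's ray), 0 where there is no reading), "camera_matrix" (3x3 intrinsics, pixels), "xyz" and "rotation" of the camera in the world. Camera axes: x right, y down, z forward; pixel columns grow to the right and rows downward; lengths in m; the calibration is good to about 2 mm. A picture is of the moment at which its call begins.
- workorder.close_job(): hands the job in, once; it reports no verdict.
Trained networks look in the newest picture that a camera, given by its name, has taken for a name from the list of things; names that differ only in an ending like _2 or _b are one class to them, and where a whole thing is asked for, a point or a joint stands for the part that bears it (a point fixed in the world has none). Each returns a list of dicts, best first, with "confidence" (0 to 1); they miss things now and then, are a little off and sometimes report something else, mostly with a low value. They report only what shows in the picture. A call takes as long as a camera call.
- nets.find_in(label, camera): "centre" ([x, y, z] in m, in world coordinates, good to about 4 mm: the middle of the surface that is visible of it).
- nets.regions_of(label, camera): "region" (384x512 bool, what is visible of it).
The state is a dict: "time": time; "joint_positions": joint angles; "joint_vel": joint speeds; "joint_torque": joint torques, N m; "ee_pos": TCP position; "eef_rot": TCP orientation; "ft_force": force on the tool from outside, world axes, zero at the start; "torque": the same for the moment, N m; "width": finger opening in m.
Only numpy, scipy, OpenCV 4.12 (cv2) and the standard library are available. Lean on these libraries where they do the work, as an engineer would, in place of code of your own. Each camera call takes 0.05 s, during which the arm holds its last target.

## Working session

There is one attempt and no reset: what is moved stays moved. The work goes in short steps, Python scripts to look and compute and a tool call to move; the robot and the scene stay as the last step left them, time stands still between calls to the robot, and variables do not carry over. Pictures are saved under pics/ and viewed, and the job is handed in when it is done.

Besides the shell and the picture viewer there is one more tool, called after ">>>" by a JSON object that holds its "method" and its "body", one argument or row to a line. drive_tool: Moves the arm, as the interface text tells. Its arguments: {"type":"object","properties":{"plan":{"type":"array","items":{"type":"object","properties":{"rx":{"type":"number","minimum":-1,"maximum":1},"ry":{"type":"number","minimum":-1,"maximum":1},"rz":{"type":"number","minimum":-1,"maximum":1},"x":{"type":"number","minimum":-1,"maximum":1},"y":{"type":"number","minimum":-1,"maximum":1},"z":{"type":"number","minimum":-1,"maximum":1},"fingers":{"type":"number"}}}},"squeeze":{"type":"number"}},"required":["plan"]}

```bash
mkdir -p pics; ls
cat > h.py <<'E'
import numpy as np,cv2
from bench import monitor, viewer, workorder, nets, r
def pts(c):
    d=c["depth"];K=np.array(c["camera_matrix"]);v,u=np.mgrid[:384,:512]
    P=np.stack([(u-K[0,2])/K[0,0]*d,(v-K[1,2])/K[1,1]*d,d],-1)
    return P@np.array(c["rotation"]).T+np.array(c["xyz"])
E
python3 - <<'E'
from h import *
for n in ["scene","top"]:
    c=viewer.camera(n);np.savez(n+"0.npz",**c);cv2.imwrite(f"pics/{n}0.png",cv2.resize(c["color"][:,:,::-1],(800,600)))
    print(n,c["xyz"],c["rotation"],c["camera_matrix"])
    for l in ["dispenser","plunger_face","square","tape_roll","meter","wrench","port","capsule_1","plunger","apron"]:
        try: print(l,[(np.round(x["centre"],3),round(x["confidence"],2)) for x in nets.find_in(l,n)][:3])
        except Exception as e: print(l,e)
s=monitor.read_state();print(s, r.grip_depth)
E
```

```text
pics
scene [0.77301652 0.41976856 0.50076177] [ 0.23825356  0.88627957 -0.38461937 -0.09905407] [[373.73953815   0.         256.01712306]
 [  0.         373.73953815 199.48159542]
 [  0.           0.           1.        ]]
dispenser [(array([ 0.55 , -0.005,  0.023]), 0.79)]
plunger_face [(array([ 0.464, -0.022,  0.016]), 0.83)]
square [(array([ 0.562,  0.136, -0.   ]), 0.97)]
tape_roll [(array([ 0.623, -0.134,  0.022]), 0.9), (array([ 0.697, -0.003,  0.005]), 0.68)]
meter [(array([0.398, 0.142, 0.025]), 0.66)]
wrench []
port [(array([ 0.697, -0.006,  0.008]), 0.54)]
capsule_1 []
plunger [(array([ 0.456, -0.021,  0.018]), 0.88)]
apron [(array([ 0.547, -0.004,  0.02 ]), 0.72)]
top [0.45196396 0.02350409 0.95121724] [-0.70143043  0.71137807 -0.03472042  0.02703858] [[455.44030962   0.         252.70912353]
 [  0.         455.44030962 184.94217951]
 [  0.           0.           1.        ]]
dispenser [(array([ 0.536, -0.013,  0.02 ]), 0.58)]
plunger_face [(array([ 0.479, -0.025,  0.012]), 0.79)]
square [(array([ 0.55 ,  0.121, -0.002]), 0.56)]
tape_roll [(array([ 0.622, -0.143,  0.018]),
[... 305 characters left out ...]
me': 1.1, 'joint_positions': array([-1.17858281,  0.33222785, -0.0647038 ,  1.46011208,  0.02160436,
        1.34992082, -0.08851526]), 'joint_vel': array([-0.00140746, -0.00036842,  0.00147254, -0.00038252, -0.00012224,
        0.00118424, -0.0004065 ]), 'joint_torque': array([ 8.28497050e-04, -6.23048258e+01,  2.50817259e-02, -3.90125978e+01,
       -6.11380627e-02,  3.16719431e-02,  1.16383421e-05]), 'ee_pos': array([0.2518737 , 0.5720072 , 0.29225236]), 'eef_rot': array([ 2.05926462e-01,  9.78567469e-01,  1.40998840e-05, -3.56405442e-06]), 'ft_force': array([0.66035065, 0.37033704, 0.16245692]), 'torque': array([-0.03655831,  0.04474662, -0.01201236]), 'width': 0.08681454405418651} 0.051
```

View pics.

View pics/scene0.png

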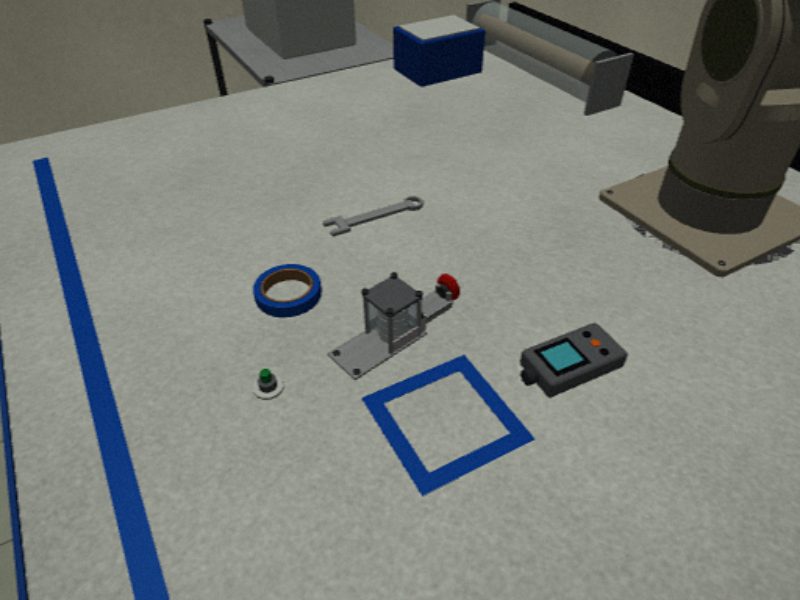

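View pics/top0.png

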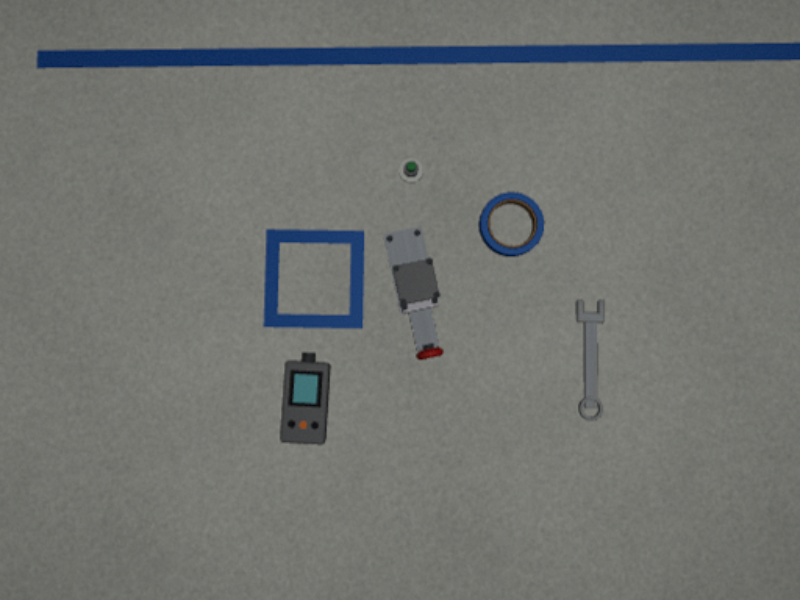

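```bash
cat > h.py <<'E'
import numpy as np,cv2
from scipy.spatial.transform import Rotation as R
def ray(c,u,v,z):
    K=np.array(c["camera_matrix"]);p=np.stack([(np.asarray(u)-K[0,2])/K[0,0],(np.asarray(v)-K[1,2])/K[1,1],np.ones(np.shape(u))],-1)
    d=p@R.from_quat(c["rotation"]).as_matrix().T;o=np.array(c["xyz"])
    return o+d*((z-o[2])/d[...,2])[...,None]
def cloud(c):
    d=c["depth"];K=np.array(c["camera_matrix"]);v,u=np.mgrid[:384,:512]
    P=np.stack([(u-K[0,2])/K[0,0]*d,(v-K[1,2])/K[1,1]*d,d],-1)
    return P@R.from_quat(c["rotation"]).as_matrix().T+np.array(c["xyz"])
E
python3 - <<'E'
from h import *
for n in ["scene","top"]:
    c=np.load(n+"0.npz");P=cloud(c);hsv=cv2.cvtColor(c["color"],cv2.COLOR_RGB2HSV);ok=c["depth"]>0
    H,S,V=hsv[...,0],hsv[...,1],hsv[...,2]
    red=((H<8)|(H>172))&(S>150)&(V>60)&ok
    near=red&(np.linalg.norm(P[...,:2]-[.47,-.02],axis=-1)<.06)
    print(n,"knob",near.sum(),P[near].mean(0),P[near].min(0),P[near].max(0))
    blue=((H>105)&(H<125)&(S>120))
    k,lab,st,ce=cv2.connectedComponentsWithStats(blue.astype(np.uint8))
    for i in range(1,k):
        if st[i,4]>150:
            m=lab==i;v,u=np.nonzero(m);W=ray(c,u,v,0)[:,:2].astype(np.float32)
            print(" blue",st[i],cv2.minAreaRect(W))
    # cover
    near=ok&(np.abs(P[...,2]-.069)<.008)&(np.linalg.norm(P[...,:2]-[.54,-.012],axis=-1)<.08)
    v,u=np.nonzero(near);W=ray(c,u,v,.069)[:,:2].astype(np.float32)
    print(" cover",near.sum(),cv2.minAreaRect(W),W.mean(0))
    # meter / port
    for nm,cc,zz in [("meter",(.395,.137),.024),("port",(.698,-.008),.01)]:
        mm=ok&(P[...,2]>.008)&(np.linalg.norm(P[...,:2]-cc,axis=-1)<.09)
        print(nm,mm.sum(),P[mm].min(0),P[mm].max(0))
    x0,y0,x1,y1=(200,150,320,260) if n=="scene" else (230,130,300,240)
    cv2.imwrite(f"pics/{n}_z.png",cv2.resize(c["color"][y0:y1,x0:x1,::-1],None,fx=5,fy=5,interpolation=cv2.INTER_CUBIC))
E
```

```text
scene knob 93 [ 0.45134046 -0.0265494   0.03591445] [ 0.44433438 -0.04527577  0.02447565] [ 0.45749398 -0.01376264  0.04281532]
 blue [ 252   17   58   38 1626] ((-0.007069095969200134, -0.7770065069198608), (0.3724275827407837, 0.23090308904647827), 55.39218521118164)
 blue [  21  101   87  283 4511] ((0.8602989315986633, -0.2735930383205414), (0.024488434195518494, 0.8632193207740784), 0.05962536856532097)
 blue [162 169  43  34 599] ((0.6177746653556824, -0.15835677087306976), (0.10480103641748428, 0.08614198118448257), 65.8950424194336)
 blue [  0 218  18 166 730] ((0.9525473117828369, -0.07169783115386963), (0.006391115952283144, 0.342591255903244), 0.016771597787737846)
 blue [ 232  227  110   90 2542] ((0.5507090091705322, 0.11914166063070297), (0.1325358897447586, 0.1321568489074707), 88.28511047363281)
 cover 613 ((0.5393702983856201, -0.01058058813214302), (0.05560317635536194, 0.05731416121125221), 12.011670112609863) [ 0.5406701  -0.00860569]
meter 1919 [0.33562663 0.10046764 0.00800472] [0.45322612 0.16483497 0.02950882]
port 137 [ 0.68647916 -0.01900328  0.00803101] [7.
[... 195 characters left out ...]
5 5143] ((0.8598896265029907, -0.027537882328033447), (0.023554611951112747, 1.0533447265625), 0.03129209205508232)
 blue [307 123  41  41 498] ((0.6228989958763123, -0.14658451080322266), (0.08377651870250702, 0.0866912230849266), 43.931678771972656)
 blue [ 169  147   64   63 1708] ((0.5514606237411499, 0.12123961746692657), (0.130671888589859, 0.13051782548427582), 88.40603637695312)
 cover 653 ((0.5398958325386047, -0.012359609827399254), (0.050508853048086166, 0.050626300275325775), 11.106616020202637) [ 0.5395845  -0.01212627]
meter 1583 [0.33679265 0.10058759 0.00814455] [0.45333039 0.16374971 0.03019073]
port 83 [ 0.61206292 -0.02414055  0.00801796] [0.70806566 0.005399   0.02829895]
```

```bash
ls pics
```

```text
scene0.png
scene_z.png
top0.png
top_z.png
```

View pics/scene_z.png

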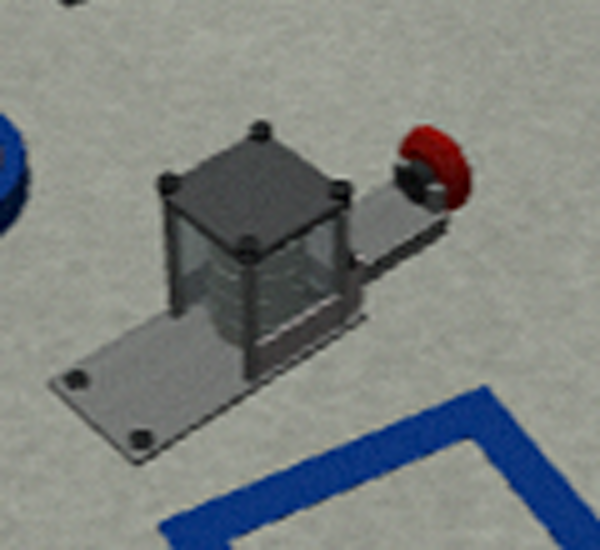

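View pics/top_z.png

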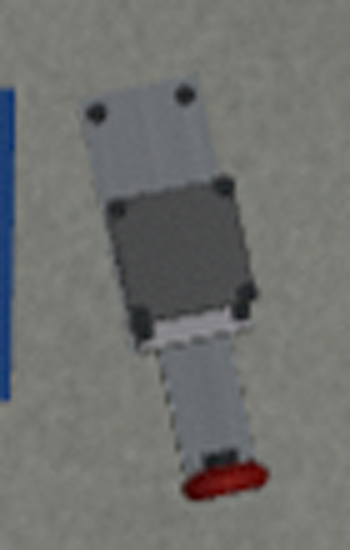

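```bash
cat >> h.py <<'E'
ANG=np.radians(11.3);D=np.array([.5397,-.0115])
def disp(x,y):
    c,s=np.cos(ANG),np.sin(ANG);return D+np.array([c*x-s*y,s*x+c*y])
def todisp(p):
    c,s=np.cos(ANG),np.sin(ANG);d=np.asarray(p)[:2]-D;return np.array([c*d[0]+s*d[1],-s*d[0]+c*d[1]])
def yawrot(deg): # tool down with tool x at world angle deg
    a=np.radians(deg);x=[np.cos(a),np.sin(a),0];z=[0,0,-1];y=np.cross(z,x)
    return R.from_matrix(np.stack([x,y,z],1))
def row(pose,xy,ztip,deg):
    p0=np.array(pose[0]);R0=pose[1]
    t=np.array([xy[0],xy[1],ztip+.07])
    s=R0.inv().apply(t-p0);w=(R0.inv()*yawrot(deg)).as_rotvec()/(2*np.pi)
    print("shift",np.round(s,4),"rot",np.round(w,4))
E
python3 - <<'E'
from h import *
c=np.load("top0.npz")
q=ray(c,[246,269.4],[150.6,145.6],.003);print(q,np.degrees(np.arctan2(q[0,0]-q[1,0],q[1,1]-q[0,1])))
c=np.load("scene0.npz")
q=ray(c,[200+50/5,200+138/5,200+365/5],[150+382/5,150+465/5,150+318/5],[.003]);print(q)
for p in q: print(todisp(p))
pose=([.25187,.572,.29225],R.from_quat([.2059265,.9785675,0,0]))
row(pose,disp(-.1185,0),.10,191.3)
E
```

```text
[[ 0.60765454  0.02564778  0.003     ]
 [ 0.61766511 -0.02378393  0.003     ]] -168.5516813757682
[[ 0.61937911 -0.02209123  0.003     ]
 [ 0.60944565  0.02890886  0.003     ]
 [ 0.50389527  0.00781016  0.003     ]]
[ 0.07605919 -0.02599873]
[0.07631157 0.02595912]
[-0.0313269   0.02595163]
shift [-0.4016 -0.4861  0.1222] rot [ 0.      0.     -0.0974]
```

>>> {"method": "drive_tool", "body": {
  "plan": [
    {"x": -0.05,"y": -0.06,"z": 0,"rz": -0.0975,"fingers": 0},
    {"x": -0.4016,"y": -0.4861,"z": 0.05,"rz": -0.0975,"fingers": 0},
    {"x": -0.4016,"y": -0.4861,"z": 0.05,"rz": -0.0975,"fingers": 0},
    {"x": -0.4016,"y": -0.4861,"z": 0.05,"rz": -0.0975,"fingers": 0},
    {"x": -0.4016,"y": -0.4861,"z": 0.05,"rz": -0.0975,"fingers": 0},
    {"x": -0.4016,"y": -0.4861,"z": 0.05,"rz": -0.0975,"fingers": 0},
    {"x": -0.4016,"y": -0.4861,"z": 0.05,"rz": -0.0975,"fingers": 0},
    {"x": -0.4016,"y": -0.4861,"z": 0.08,"rz": -0.0975,"fingers": 0},
    {"x": -0.4016,"y": -0.4861,"z": 0.12,"rz": -0.0975,"fingers": 0},
    {"x": -0.4016,"y": -0.4861,"z": 0.122,"rz": -0.0975,"fingers": 0},
    {"x": -0.4016,"y": -0.4861,"z": 0.122,"rz": -0.0975,"fingers": 0},
    {"x": -0.4016,"y": -0.4861,"z": 0.122,"rz": -0.0975,"fingers": 0}
  ],
  "squeeze": 20
}}

```text
validation failed for argument at $.pl...
```

>>> {"method": "drive_tool", "body": {
  "plan": [
    {"rx": 0.0,"ry": 0.0,"rz": -0.02,"x": -0.05,"y": -0.06,"z": 0.0,"fingers": 0.0}
  ],
  "squeeze": 20.0
}}

```text
time: 1.23
ee_pos: [0.2669, 0.5139, 0.2909]
eef_rot: [0.14, 0.99, -0.0, -0.001]
ft_force: [1.6, -0.6, 0.7]
width: 0.0827
```

```bash
cat > st.py <<'E'
from bench import monitor
import numpy as np
s=monitor.read_state();print({k:np.round(s[k],4) for k in ["time","joint_positions","ee_pos","eef_rot","ft_force","width"]})
E
python3 st.py
```

```text
{'time': np.float64(1.225), 'joint_positions': array([-1.1103,  0.234 , -0.0705,  1.5871,  0.0153,  1.322 ,  0.1067]), 'ee_pos': array([0.2669, 0.5139, 0.2909]), 'eef_rot': array([ 1.403e-01,  9.901e-01, -2.000e-04, -8.000e-04]), 'ft_force': array([ 1.5821, -0.5603,  0.728 ]), 'width': np.float64(0.0827)}
```

Run:
```python
from h import *
R0=R.from_quat([.2059265,.9785675,0,0])
pose=(np.array([.25187,.572,.29225])+R0.apply([-.05,-.06,0]),R0*R.from_rotvec([0,0,-.02*2*np.pi]))
print(pose[0])
row(pose,disp(-.1185,0),.10,191.3)
```

```text
[0.27344787 0.49693739 0.29225   ]
shift [-0.2954 -0.4668  0.1223] rot [ 0.      0.     -0.0774]
```

>>> {"method": "drive_tool", "body": {
  "plan": [
    {"rx": 0.0,"ry": 0.0,"rz": -0.0774,"x": -0.2954,"y": -0.4668,"z": 0.06,"fingers": 0.0},
    {"rx": 0.0,"ry": 0.0,"rz": -0.0774,"x": -0.2954,"y": -0.4668,"z": 0.06,"fingers": 0.0},
    {"rx": 0.0,"ry": 0.0,"rz": -0.0774,"x": -0.2954,"y": -0.4668,"z": 0.06,"fingers": 0.0},
    {"rx": 0.0,"ry": 0.0,"rz": -0.0774,"x": -0.2954,"y": -0.4668,"z": 0.06,"fingers": 0.0},
    {"rx": 0.0,"ry": 0.0,"rz": -0.0774,"x": -0.2954,"y": -0.4668,"z": 0.06,"fingers": 0.0},
    {"rx": 0.0,"ry": 0.0,"rz": -0.0774,"x": -0.2954,"y": -0.4668,"z": 0.06,"fingers": 0.0},
    {"rx": 0.0,"ry": 0.0,"rz": -0.0774,"x": -0.2954,"y": -0.4668,"z": 0.06,"fingers": 0.0},
    {"rx": 0.0,"ry": 0.0,"rz": -0.0774,"x": -0.2954,"y": -0.4668,"z": 0.06,"fingers": 0.0},
    {"rx": 0.0,"ry": 0.0,"rz": -0.0774,"x": -0.2954,"y": -0.4668,"z": 0.06,"fingers": 0.0},
    {"rx": 0.0,"ry": 0.0,"rz": -0.0774,"x": -0.2954,"y": -0.4668,"z": 0.06,"fingers": 0.0},
    {"rx": 0.0,"ry": 0.0,"rz": -0.0774,"x": -0.2954,"y": -0.4668,"z": 0.06,"fingers": 0.0},
    {"rx": 0.0,"ry": 0.0,"rz": -0.0774,"x": -0.2954,"y": -0.4668,"z": 0.06,"fingers": 0.0}
  ]
}}

```text
time: 2.72
ee_pos: [0.4191, -0.0185, 0.2323]
eef_rot: [-0.099, 0.995, 0.0, 0.0]
ft_force: [0.5, 0.1, 0.6]
width: 0.0003
```

```bash
python3 st.py;  python3 - <<'E'
from h import *
from bench import monitor
s=monitor.read_state();pose=(s["ee_pos"],R.from_quat(s["eef_rot"]))
print(todisp(pose[0]))
row(pose,disp(-.1185,0),.012,191.3)
E
```

```text
{'time': np.float64(2.725), 'joint_positions': array([-0.5488, -0.1156,  0.4604,  2.0689,  0.0552,  1.1766,  1.6579]), 'ee_pos': array([ 0.4191, -0.0185,  0.2323]), 'eef_rot': array([-9.95e-02,  9.95e-01,  1.00e-04,  1.00e-04]), 'ft_force': array([0.5071, 0.1355, 0.5779]), 'width': np.float64(0.0003)}
[-0.11962788  0.01677276]
shift [-0.0011 -0.0168  0.1503] rot [0.     0.     0.0003]
```

>>> {"method": "drive_tool", "body": {
  "plan": [
    {"rx": 0.0,"ry": 0.0,"rz": 0.0,"x": 0.0,"y": -0.0168,"z": 0.05,"fingers": 0.0},
    {"rx": 0.0,"ry": 0.0,"rz": 0.0,"x": 0.0,"y": -0.0168,"z": 0.1,"fingers": 0.0},
    {"rx": 0.0,"ry": 0.0,"rz": 0.0,"x": 0.0,"y": -0.0168,"z": 0.13,"fingers": 0.0},
    {"rx": 0.0,"ry": 0.0,"rz": 0.0,"x": 0.0,"y": -0.0168,"z": 0.15,"fingers": 0.0},
    {"rx": 0.0,"ry": 0.0,"rz": 0.0,"x": 0.0,"y": -0.0168,"z": 0.15,"fingers": 0.0}
  ]
}}

```text
time: 3.35
ee_pos: [0.4216, -0.0354, 0.0813]
eef_rot: [-0.099, 0.995, -0.0, -0.001]
ft_force: [0.2, -0.2, -0.2]
width: 0.0007
```

Run:
```python
from h import *
from bench import viewer,monitor
for n in ["scene","top"]:
    c=viewer.camera(n);im=c["color"][...,::-1]
    im=im[120:280,180:400] if n=="scene" else im[130:290,180:400]
    cv2.imwrite(f"pics/{n}1.png",cv2.resize(im,None,fx=3,fy=3))
s=monitor.read_state();print(s["ee_pos"],todisp(s["ee_pos"]),s["ft_force"])
```

```text
[ 0.42281881 -0.03556009  0.08283611] [-0.11932989 -0.00069126] [0.70306053 0.36882717 0.21834342]
```

View pics/scene1.png

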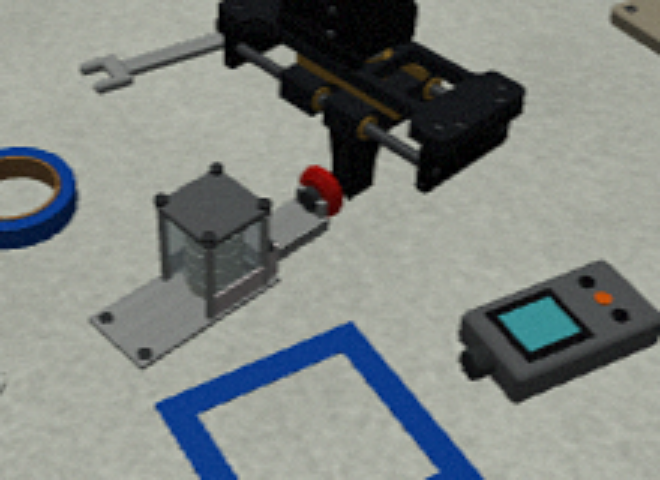

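>>> {"method": "drive_tool", "body": {
  "plan": [
    {"rx": 0.0,"ry": 0.0,"rz": 0.0,"x": -0.006,"y": 0.0007,"z": 0.0,"fingers": 0.0},
    {"rx": 0.0,"ry": 0.0,"rz": 0.0,"x": -0.01,"y": 0.0007,"z": 0.0,"fingers": 0.0},
    {"rx": 0.0,"ry": 0.0,"rz": 0.0,"x": -0.014,"y": 0.0007,"z": 0.0,"fingers": 0.0},
    {"rx": 0.0,"ry": 0.0,"rz": 0.0,"x": -0.018,"y": 0.0007,"z": 0.0,"fingers": 0.0},
    {"rx": 0.0,"ry": 0.0,"rz": 0.0,"x": -0.022,"y": 0.0007,"z": 0.0,"fingers": 0.0},
    {"rx": 0.0,"ry": 0.0,"rz": 0.0,"x": -0.026,"y": 0.0007,"z": 0.0,"fingers": 0.0},
    {"rx": 0.0,"ry": 0.0,"rz": 0.0,"x": -0.03,"y": 0.0007,"z": 0.0,"fingers": 0.0},
    {"rx": 0.0,"ry": 0.0,"rz": 0.0,"x": -0.034,"y": 0.0007,"z": 0.0,"fingers": 0.0},
    {"rx": 0.0,"ry": 0.0,"rz": 0.0,"x": -0.038,"y": 0.0007,"z": 0.0,"fingers": 0.0},
    {"rx": 0.0,"ry": 0.0,"rz": 0.0,"x": -0.042,"y": 0.0007,"z": 0.0,"fingers": 0.0},
    {"rx": 0.0,"ry": 0.0,"rz": 0.0,"x": -0.046,"y": 0.0007,"z": 0.0,"fingers": 0.0},
    {"rx": 0.0,"ry": 0.0,"rz": 0.0,"x": -0.05,"y": 0.0007,"z": 0.0,"fingers": 0.0}
  ]
}}

```text
time: 4.95
ee_pos: [0.4706, -0.0259, 0.0819]
eef_rot: [-0.098, 0.995, 0.0, -0.001]
ft_force: [-8.0, -1.1, 6.5]
width: 0.0006
```

```bash
cat > look.py <<'E'
import sys
from h import *
from bench import viewer,monitor
k=sys.argv[1]
s=monitor.read_state();print(s["time"],s["ee_pos"],todisp(s["ee_pos"]),np.round(s["ft_force"],2),s["width"])
for n in ["scene","top"]:
    c=viewer.camera(n);np.savez(n+k+".npz",**c);im=c["color"][...,::-1]
    im=im[120:320,140:400] if n=="scene" else im[110:290,150:400]
    cv2.imwrite(f"pics/{n}{k}.png",cv2.resize(im,None,fx=3,fy=3))
E
python3 look.py 2
```

```text
4.95 [ 0.47059057 -0.02587558  0.08191989] [-0.07058656 -0.00055518] [-7.99 -1.07  6.47] 0.0006039070111442437
```

View pics/scene2.png

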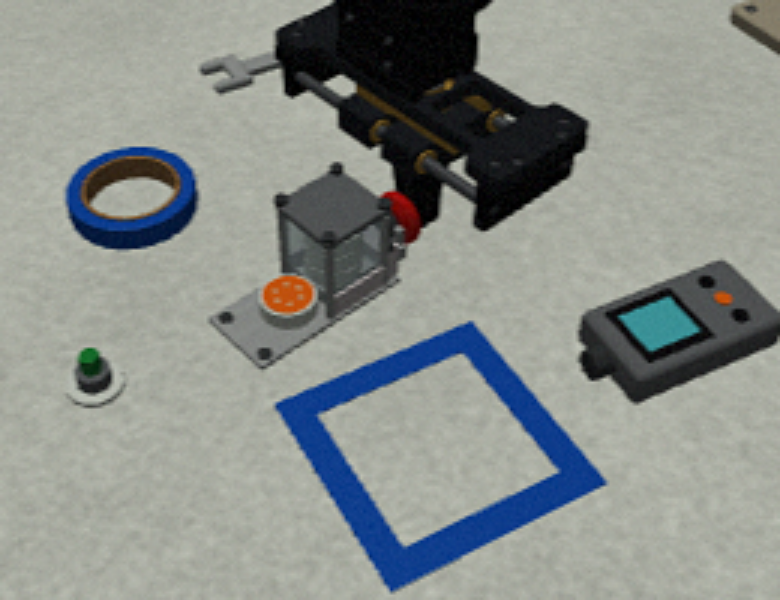

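>>> {"method": "drive_tool", "body": {
  "plan": [
    {"rx": 0.0,"ry": 0.0,"rz": 0.0,"x": -0.004,"y": 0.0,"z": 0.0,"fingers": 0.0},
    {"rx": 0.0,"ry": 0.0,"rz": 0.0,"x": -0.008,"y": 0.0,"z": 0.0,"fingers": 0.0},
    {"rx": 0.0,"ry": 0.0,"rz": 0.0,"x": -0.011,"y": 0.0,"z": 0.0,"fingers": 0.0},
    {"rx": 0.0,"ry": 0.0,"rz": 0.0,"x": -0.013,"y": 0.0,"z": 0.0,"fingers": 0.0},
    {"rx": 0.0,"ry": 0.0,"rz": 0.0,"x": -0.013,"y": 0.0,"z": 0.0,"fingers": 0.0}
  ]
}}

```text
time: 5.68
ee_pos: [0.4827, -0.0235, 0.0817]
eef_rot: [-0.098, 0.995, 0.0, -0.002]
ft_force: [-10.3, -2.2, 7.4]
width: 0.0004
```

```bash
python3 look.py 3
```

```text
5.675 [ 0.48267607 -0.02351058  0.08169488] [-0.05827193 -0.00060413] [-10.27  -2.19   7.43] 0.0003705465168059351
```

View pics/scene3.png

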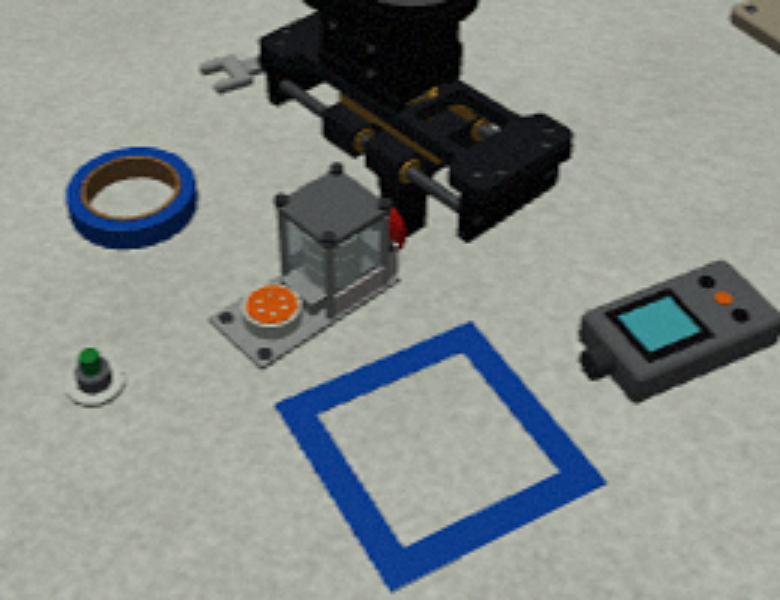

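>>> {"method": "drive_tool", "body": {
  "plan": [
    {"rx": 0.0,"ry": 0.0,"rz": 0.0,"x": -0.0015,"y": 0.0,"z": 0.0,"fingers": 0.0},
    {"rx": 0.0,"ry": 0.0,"rz": 0.0,"x": -0.003,"y": 0.0,"z": 0.0,"fingers": 0.0},
    {"rx": 0.0,"ry": 0.0,"rz": 0.0,"x": -0.003,"y": 0.0,"z": 0.0,"fingers": 0.0}
  ]
}}

```text
time: 6.15
ee_pos: [0.4832, -0.0235, 0.0812]
eef_rot: [-0.098, 0.995, 0.0, -0.005]
ft_force: [-22.3, -4.0, 18.0]
width: 0.0006
```

>>> {"method": "drive_tool", "body": {
  "plan": [
    {"rx": 0.0,"ry": 0.0,"rz": 0.0,"x": 0.003,"y": 0.0,"z": 0.0,"fingers": 0.0},
    {"rx": 0.0,"ry": 0.0,"rz": 0.0,"x": 0.008,"y": 0.0,"z": 0.0,"fingers": 0.0},
    {"rx": 0.0,"ry": 0.0,"rz": 0.0,"x": 0.013,"y": 0.0,"z": 0.0,"fingers": 0.0},
    {"rx": 0.0,"ry": 0.0,"rz": 0.0,"x": 0.019,"y": 0.0,"z": 0.0,"fingers": 0.0},
    {"rx": 0.0,"ry": 0.0,"rz": 0.0,"x": 0.025,"y": 0.0,"z": 0.0,"fingers": 0.0},
    {"rx": 0.0,"ry": 0.0,"rz": 0.0,"x": 0.031,"y": 0.0,"z": 0.0,"fingers": 0.0},
    {"rx": 0.0,"ry": 0.0,"rz": 0.0,"x": 0.037,"y": 0.0,"z": 0.0,"fingers": 0.0},
    {"rx": 0.0,"ry": 0.0,"rz": 0.0,"x": 0.043,"y": 0.0,"z": 0.0,"fingers": 0.0},
    {"rx": 0.0,"ry": 0.0,"rz": 0.0,"x": 0.05,"y": 0.0,"z": 0.0,"fingers": 0.0},
    {"rx": 0.0,"ry": 0.0,"rz": 0.0,"x": 0.058,"y": 0.0,"z": 0.0,"fingers": 0.0},
    {"rx": 0.0,"ry": 0.0,"rz": 0.0,"x": 0.066,"y": 0.0,"z": 0.0,"fingers": 0.0},
    {"rx": 0.0,"ry": 0.0,"rz": 0.0,"x": 0.066,"y": 0.0,"z": 0.0,"fingers": 0.0}
  ]
}}

```text
time: 7.65
ee_pos: [0.4224, -0.0355, 0.0826]
eef_rot: [-0.098, 0.995, 0.0, 0.001]
ft_force: [0.4, 0.9, 0.3]
width: 0.0004
```

```bash
python3 look.py 4
cat > cap.py <<'E'
import sys
from h import *
k=sys.argv[1]
for n in ["scene","top"]:
    c=np.load(n+k+".npz");hsv=cv2.cvtColor(c["color"],cv2.COLOR_RGB2HSV);H,S,V=[hsv[...,i] for i in range(3)]
    m=((H>4)&(H<18)&(S>150)&(V>90)).astype(np.uint8);nn,lab,st,ce=cv2.connectedComponentsWithStats(m)
    for i in range(1,nn):
        if st[i,4]>20:
            zt=float(sys.argv[2]);v,u=np.nonzero(lab==i);W=ray(c,u,v,zt)[:,:2];(cx,cy),rad=cv2.minEnclosingCircle(W.astype(np.float32))
            print(n,st[i,4],W.mean(0).round(4),(round(cx,4),round(cy,4),round(rad,4)),"disp",todisp(W.mean(0)).round(4),"z",np.median(cloud(c)[lab==i][:,2]).round(4))
E
python3 cap.py 4 .015
python3 - <<'E'
from h import *
from bench import monitor
s=monitor.read_state();pose=(s["ee_pos"],R.from_quat(s["eef_rot"]));print(pose[0])
row(pose,pose[0][:2],.10,101.3)
row(pose,disp(.052,-.05),.10,101.3)
E
```

```text
7.65 [ 0.42240585 -0.03546878  0.08257602] [-0.11971696 -0.0005208 ] [0.36 0.9  0.32] 0.0004412635611473704
scene 156 [ 0.5865 -0.005 ] (0.5865, -0.0052, 0.0154) disp [ 0.0472 -0.0028] z 0.0167
scene 22 [0.3509 0.1264] (0.3514, 0.128, 0.0042) disp [-0.1581  0.1723] z 0.0262
top 129 [ 0.5872 -0.0035] (0.5869, -0.0033, 0.0145) disp [ 0.0482 -0.0014] z 0.016
[ 0.42288195 -0.03531062  0.08257477]
shift [-0.0001  0.     -0.0874] rot [2.0e-04 2.0e-04 2.5e-01]
shift [-0.1713 -0.0496 -0.0872] rot [2.0e-04 2.0e-04 2.5e-01]
```

View pics/scene4.png

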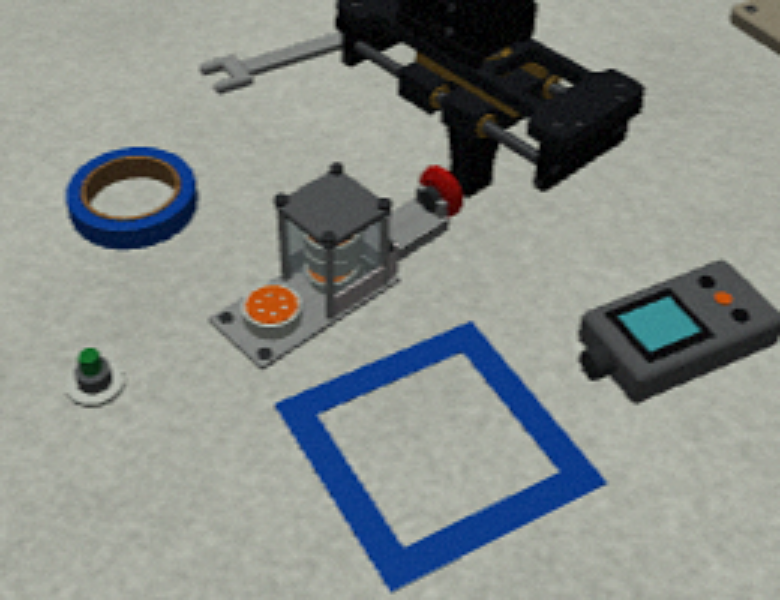

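>>> {"method": "drive_tool", "body": {
  "plan": [
    {"rx": 0.0,"ry": 0.0,"rz": 0.0,"x": 0.0,"y": 0.0,"z": -0.05,"fingers": 0.115},
    {"rx": 0.0,"ry": 0.0,"rz": 0.0,"x": 0.0,"y": 0.0,"z": -0.087,"fingers": 0.115},
    {"rx": 0.0,"ry": 0.0,"rz": 0.25,"x": -0.03,"y": -0.02,"z": -0.087,"fingers": 0.115},
    {"rx": 0.0,"ry": 0.0,"rz": 0.25,"x": -0.06,"y": -0.05,"z": -0.087,"fingers": 0.115},
    {"rx": 0.0,"ry": 0.0,"rz": 0.25,"x": -0.09,"y": -0.05,"z": -0.087,"fingers": 0.115},
    {"rx": 0.0,"ry": 0.0,"rz": 0.25,"x": -0.12,"y": -0.05,"z": -0.087,"fingers": 0.115},
    {"rx": 0.0,"ry": 0.0,"rz": 0.25,"x": -0.15,"y": -0.05,"z": -0.087,"fingers": 0.115},
    {"rx": 0.0,"ry": 0.0,"rz": 0.25,"x": -0.171,"y": -0.05,"z": -0.087,"fingers": 0.115},
    {"rx": 0.0,"ry": 0.0,"rz": 0.25,"x": -0.171,"y": -0.05,"z": -0.087,"fingers": 0.115},
    {"rx": 0.0,"ry": 0.0,"rz": 0.25,"x": -0.171,"y": -0.05,"z": -0.087,"fingers": 0.115},
    {"rx": 0.0,"ry": 0.0,"rz": 0.25,"x": -0.171,"y": -0.05,"z": -0.087,"fingers": 0.115},
    {"rx": 0.0,"ry": 0.0,"rz": 0.25,"x": -0.171,"y": -0.05,"z": -0.087,"fingers": 0.115}
  ]
}}

```text
time: 9.25
ee_pos: [0.6001, -0.0507, 0.1691]
eef_rot: [0.634, 0.774, -0.0, 0.0]
ft_force: [-0.5, 0.2, 0.5]
width: 0.0101
```

```bash
python3 st.py
python3 - <<'E'
from h import *
from bench import monitor
s=monitor.read_state();pose=(s["ee_pos"],R.from_quat(s["eef_rot"]));print(todisp(pose[0]))
row(pose,disp(.051,-.05),.006,101.3)
E
```

```text
{'time': np.float64(9.25), 'joint_positions': array([-0.592 ,  0.4675,  0.7694,  1.7026, -0.3559,  1.1169,  0.4809]), 'ee_pos': array([ 0.6001, -0.0507,  0.1691]), 'eef_rot': array([ 6.336e-01,  7.737e-01, -1.000e-04,  2.000e-04]), 'ft_force': array([-0.544 ,  0.2332,  0.4606]), 'width': np.float64(0.0101)}
[ 0.05157323 -0.05029977]
shift [ 0.0003 -0.0006  0.0931] rot [-0.      0.0001  0.0002]
```

>>> {"method": "drive_tool", "body": {
  "plan": [
    {"rx": 0.0,"ry": 0.0,"rz": 0.0,"x": 0.0,"y": 0.0,"z": 0.045,"fingers": 0.115},
    {"rx": 0.0,"ry": 0.0,"rz": 0.0,"x": 0.0,"y": 0.0,"z": 0.08,"fingers": 0.115},
    {"rx": 0.0,"ry": 0.0,"rz": 0.0,"x": 0.0,"y": 0.0,"z": 0.09,"fingers": 0.115},
    {"rx": 0.0,"ry": 0.0,"rz": 0.0,"x": 0.0,"y": 0.0,"z": 0.093,"fingers": 0.115},
    {"rx": 0.0,"ry": 0.0,"rz": 0.0,"x": 0.0,"y": 0.0,"z": 0.093,"fingers": 0.115}
  ]
}}

```text
time: 9.88
ee_pos: [0.6006, -0.0511, 0.0774]
eef_rot: [0.634, 0.773, 0.001, 0.001]
ft_force: [-0.0, -0.5, 0.0]
width: 0.0098
```

```bash
python3 look.py 5;python3 cap.py 5 .015
```

```text
9.875 [ 0.60055485 -0.05114105  0.07740785] [ 0.05190765 -0.05079687] [-0.04 -0.48  0.02] 0.009818023714835021
scene 156 [ 0.5865 -0.005 ] (0.5865, -0.0052, 0.0154) disp [ 0.0472 -0.0028] z 0.0167
scene 22 [0.3509 0.1264] (0.3514, 0.128, 0.0042) disp [-0.1581  0.1723] z 0.0264
```

View pics/scene5.png

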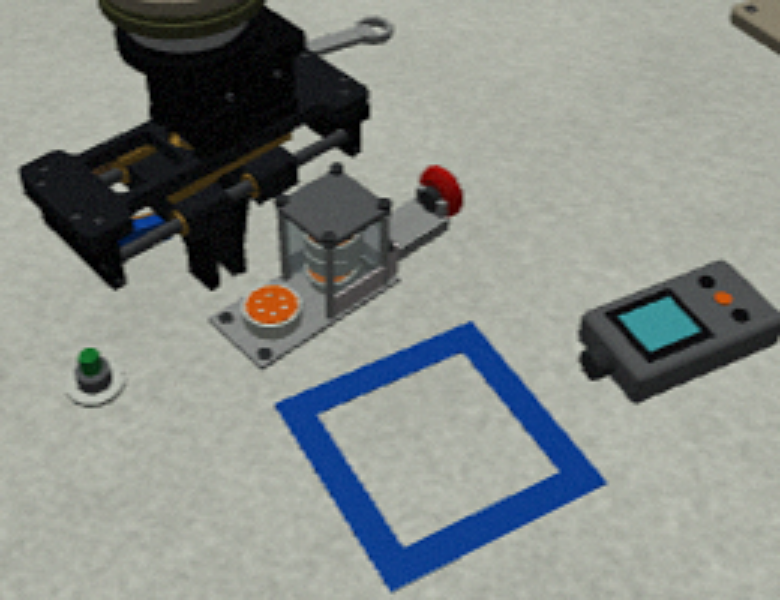

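Run:
```python
from h import *
c=np.load("scene5.npz");P=cloud(c);ok=(c["depth"]>0)&(c["color"].max(-1)<60)
c0=np.load("scene4.npz")
diff=(np.abs(c["depth"]-c0["depth"])>.01)&ok
c_,s_=np.cos(ANG),np.sin(ANG)
X=c_*(P[...,0]-D[0])+s_*(P[...,1]-D[1]);Y=-s_*(P[...,0]-D[0])+c_*(P[...,1]-D[1])
for lo in np.arange(-.06,.16,.01):
    m=diff&(X>lo)&(X<lo+.01)&(Y<.0)&(Y>-.15)&(P[...,2]>.003)
    if m.sum()>3: print(round(lo,2),m.sum(),np.percentile(P[m][:,2],[0,3,10]).round(4),"Y",Y[m].min().round(3),Y[m].max().round(3))
```

```text
-0.05 27 [0.1198 0.1202 0.1207] Y -0.072 -0.015
-0.04 144 [0.0811 0.0885 0.1041] Y -0.069 -0.012
-0.03 232 [0.0791 0.0807 0.0851] Y -0.067 -0.013
-0.02 111 [0.0922 0.0942 0.0967] Y -0.051 -0.013
-0.01 61 [0.0919 0.0933 0.0948] Y -0.04 -0.018
0.0 188 [0.093  0.095  0.1152] Y -0.05 -0.013
0.01 243 [0.0862 0.0937 0.1021] Y -0.042 -0.012
0.02 358 [0.085  0.0897 0.101 ] Y -0.034 -0.012
0.03 611 [0.013  0.0533 0.0948] Y -0.041 -0.008
0.04 804 [0.0099 0.0173 0.0343] Y -0.061 -0.006
0.05 678 [0.0091 0.0516 0.1208] Y -0.07 -0.0
0.06 1582 [0.011  0.0262 0.0981] Y -0.076 -0.0
0.07 1448 [0.0844 0.1015 0.1129] Y -0.075 -0.001
0.08 1702 [0.0834 0.0924 0.1031] Y -0.084 -0.007
0.09 1147 [0.0871 0.0966 0.1218] Y -0.079 -0.014
0.1 656 [0.0924 0.0974 0.1196] Y -0.077 -0.017
0.11 388 [0.0926 0.0956 0.1206] Y -0.085 -0.015
0.12 226 [0.0926 0.0948 0.1159] Y -0.087 -0.012
0.13 382 [0.0791 0.0815 0.084 ] Y -0.087 -0.013
0.14 260 [0.1026 0.1045 0.1062] Y -0.087 -0.012
```

>>> {"method": "drive_tool", "body": {
  "plan": [
    {"rx": 0.0,"ry": 0.0,"rz": 0.0,"x": 0.008,"y": 0.0,"z": 0.001,"fingers": 0.115},
    {"rx": 0.0,"ry": 0.0,"rz": 0.0,"x": 0.014,"y": 0.0,"z": 0.001,"fingers": 0.115},
    {"rx": 0.0,"ry": 0.0,"rz": 0.0,"x": 0.019,"y": 0.0,"z": 0.001,"fingers": 0.115},
    {"rx": 0.0,"ry": 0.0,"rz": 0.0,"x": 0.024,"y": 0.0,"z": 0.001,"fingers": 0.115},
    {"rx": 0.0,"ry": 0.0,"rz": 0.0,"x": 0.029,"y": 0.0,"z": 0.001,"fingers": 0.115},
    {"rx": 0.0,"ry": 0.0,"rz": 0.0,"x": 0.034,"y": 0.0,"z": 0.001,"fingers": 0.115},
    {"rx": 0.0,"ry": 0.0,"rz": 0.0,"x": 0.039,"y": 0.0,"z": 0.001,"fingers": 0.115},
    {"rx": 0.0,"ry": 0.0,"rz": 0.0,"x": 0.044,"y": 0.0,"z": 0.001,"fingers": 0.115},
    {"rx": 0.0,"ry": 0.0,"rz": 0.0,"x": 0.049,"y": 0.0,"z": 0.001,"fingers": 0.115},
    {"rx": 0.0,"ry": 0.0,"rz": 0.0,"x": 0.054,"y": 0.0,"z": 0.001,"fingers": 0.115},
    {"rx": 0.0,"ry": 0.0,"rz": 0.0,"x": 0.059,"y": 0.0,"z": 0.001,"fingers": 0.115},
    {"rx": 0.0,"ry": 0.0,"rz": 0.0,"x": 0.064,"y": 0.0,"z": 0.001,"fingers": 0.115}
  ]
}}

```text
time: 11.48
ee_pos: [0.5872, 0.0121, 0.0752]
eef_rot: [0.634, 0.773, 0.0, -0.0]
ft_force: [-0.1, -0.6, 0.2]
width: 0.0099
```

```bash
python3 look.py 6;python3 cap.py 6 .013
```

```text
11.475 [0.58718189 0.01211926 0.07520438] [0.05118954 0.0138575 ] [-0.13 -0.55  0.18] 0.009892981980273899
scene 22 [0.3491 0.1252] (0.3497, 0.1268, 0.0042) disp [-0.1601  0.1714] z 0.026
scene 180 [0.5806 0.0363] (0.5808, 0.0363, 0.0161) disp [0.0495 0.0389] z 0.0156
```

View pics/scene6.png

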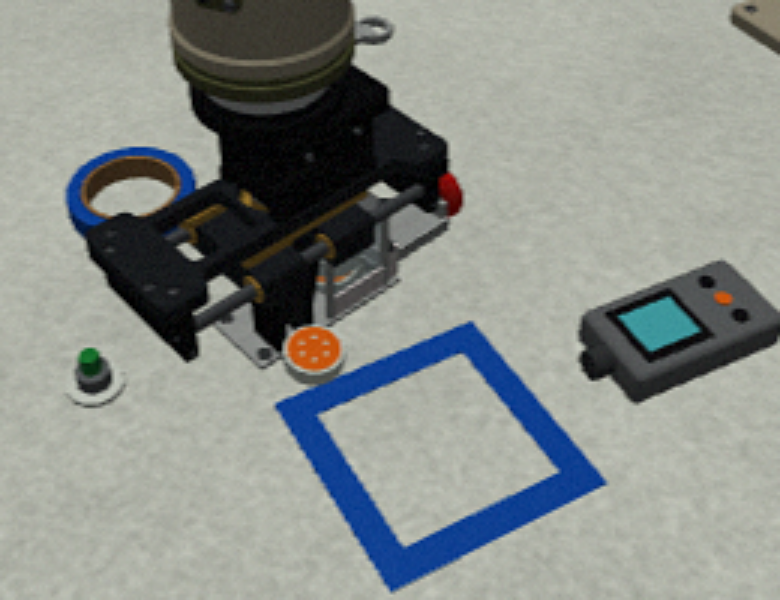

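>>> {"method": "drive_tool", "body": {
  "plan": [
    {"rx": 0.0,"ry": 0.0,"rz": 0.0,"x": 0.006,"y": 0.0,"z": 0.0,"fingers": 0.115},
    {"rx": 0.0,"ry": 0.0,"rz": 0.0,"x": 0.012,"y": 0.0,"z": 0.0,"fingers": 0.115},
    {"rx": 0.0,"ry": 0.0,"rz": 0.0,"x": 0.018,"y": 0.0,"z": 0.0,"fingers": 0.115},
    {"rx": 0.0,"ry": 0.0,"rz": 0.0,"x": 0.024,"y": 0.0,"z": 0.0,"fingers": 0.115},
    {"rx": 0.0,"ry": 0.0,"rz": 0.0,"x": 0.03,"y": 0.0,"z": 0.0,"fingers": 0.115},
    {"rx": 0.0,"ry": 0.0,"rz": 0.0,"x": 0.036,"y": -0.001,"z": 0.0,"fingers": 0.115},
    {"rx": 0.0,"ry": 0.0,"rz": 0.0,"x": 0.042,"y": -0.002,"z": 0.0,"fingers": 0.115},
    {"rx": 0.0,"ry": 0.0,"rz": 0.0,"x": 0.048,"y": -0.003,"z": 0.0,"fingers": 0.115},
    {"rx": 0.0,"ry": 0.0,"rz": 0.0,"x": 0.054,"y": -0.004,"z": 0.0,"fingers": 0.115},
    {"rx": 0.0,"ry": 0.0,"rz": 0.0,"x": 0.06,"y": -0.005,"z": 0.0,"fingers": 0.115},
    {"rx": 0.0,"ry": 0.0,"rz": 0.0,"x": 0.066,"y": -0.006,"z": 0.0,"fingers": 0.115},
    {"rx": 0.0,"ry": 0.0,"rz": 0.0,"x": 0.07,"y": -0.007,"z": 0.0,"fingers": 0.115}
  ]
}}

```text
time: 13.08
ee_pos: [0.5666, 0.0795, 0.0752]
eef_rot: [0.634, 0.773, 0.0, -0.0]
ft_force: [1.0, -0.4, 0.5]
width: 0.0103
```

```bash
python3 look.py 7;python3 cap.py 7 .012
```

```text
13.075 [0.5665625  0.07948732 0.07523844] [0.04417038 0.08395989] [ 1.01 -0.43  0.45] 0.010338162244621458
scene 22 [0.3483 0.1246] (0.3488, 0.1261, 0.0042) disp [-0.1611  0.171 ] z 0.0265
scene 205 [0.5605 0.1039] (0.5603, 0.1038, 0.0153) disp [0.043  0.1091] z 0.0138
```

View pics/scene7.png

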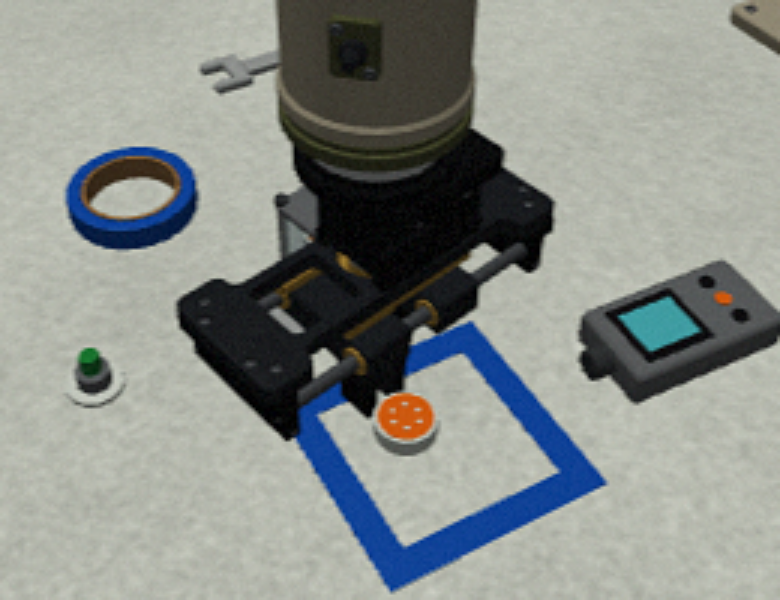

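Capsule at about (405,418) in the crop, already inside; 18 mm more centres it. Then back off and lift.

>>> {"method": "drive_tool", "body": {
  "plan": [
    {"rx": 0.0,"ry": 0.0,"rz": 0.0,"x": 0.005,"y": -0.001,"z": 0.0,"fingers": 0.115},
    {"rx": 0.0,"ry": 0.0,"rz": 0.0,"x": 0.01,"y": -0.002,"z": 0.0,"fingers": 0.115},
    {"rx": 0.0,"ry": 0.0,"rz": 0.0,"x": 0.014,"y": -0.003,"z": 0.0,"fingers": 0.115},
    {"rx": 0.0,"ry": 0.0,"rz": 0.0,"x": 0.017,"y": -0.003,"z": 0.0,"fingers": 0.115},
    {"rx": 0.0,"ry": 0.0,"rz": 0.0,"x": 0.018,"y": -0.003,"z": 0.0,"fingers": 0.115},
    {"rx": 0.0,"ry": 0.0,"rz": 0.0,"x": 0.012,"y": -0.003,"z": 0.0,"fingers": 0.115},
    {"rx": 0.0,"ry": 0.0,"rz": 0.0,"x": 0.0,"y": -0.003,"z": 0.0,"fingers": 0.115},
    {"rx": 0.0,"ry": 0.0,"rz": 0.0,"x": 0.0,"y": -0.003,"z": -0.04,"fingers": 0.115},
    {"rx": 0.0,"ry": 0.0,"rz": 0.0,"x": 0.0,"y": -0.003,"z": -0.1,"fingers": 0.115},
    {"rx": 0.0,"ry": 0.0,"rz": 0.0,"x": 0.0,"y": -0.003,"z": -0.16,"fingers": 0.115},
    {"rx": 0.0,"ry": 0.0,"rz": 0.0,"x": 0.04,"y": -0.003,"z": -0.2,"fingers": 0.115},
    {"rx": 0.0,"ry": 0.0,"rz": 0.0,"x": 0.1,"y": -0.003,"z": -0.2,"fingers": 0.115}
  ]
}}

```text
time: 14.68
ee_pos: [0.5461, 0.1746, 0.2791]
eef_rot: [0.636, 0.771, 0.003, 0.001]
ft_force: [0.6, 0.9, -0.7]
width: 0.01
```

>>> {"method": "drive_tool", "body": {
  "plan": [
    {"rx": 0.0,"ry": 0.0,"rz": 0.0,"x": 0.06,"y": 0.0,"z": 0.0,"fingers": 0.115},
    {"rx": 0.0,"ry": 0.0,"rz": 0.0,"x": 0.12,"y": 0.0,"z": 0.0,"fingers": 0.115},
    {"rx": 0.0,"ry": 0.0,"rz": 0.0,"x": 0.18,"y": 0.0,"z": 0.0,"fingers": 0.115},
    {"rx": 0.0,"ry": 0.0,"rz": 0.0,"x": 0.24,"y": 0.0,"z": 0.0,"fingers": 0.115},
    {"rx": 0.0,"ry": 0.0,"rz": 0.0,"x": 0.3,"y": 0.0,"z": 0.0,"fingers": 0.115},
    {"rx": 0.0,"ry": 0.0,"rz": 0.0,"x": 0.3,"y": 0.0,"z": 0.0,"fingers": 0.115},
    {"rx": 0.0,"ry": 0.0,"rz": 0.0,"x": 0.3,"y": 0.0,"z": 0.0,"fingers": 0.115}
  ]
}}

```text
time: 15.55
ee_pos: [0.4865, 0.4693, 0.275]
eef_rot: [0.635, 0.773, -0.0, 0.001]
ft_force: [0.3, -0.6, 0.6]
width: 0.0097
```

```bash
python3 look.py 8;python3 cap.py 8 .012
python3 - <<'E'
from h import *
for n in ["scene","top"]:
    a=np.load(n+"0.npz")["color"].astype(int);b=np.load(n+"8.npz")["color"].astype(int)
    d=(np.abs(a-b).max(-1)>60).astype(np.uint8);k,l,st,ce=cv2.connectedComponentsWithStats(d)
    print(n,[tuple(s) for s in st[1:] if s[4]>8])
E
```

```text
15.55 [0.48646051 0.469316   0.27500793] [0.04200661 0.48192729] [ 0.28 -0.59  0.58] 0.0096707972323739
scene 216 [0.5539 0.1212] (0.5538, 0.1209, 0.0153) disp [0.0399 0.1273] z 0.0139
top 137 [0.5544 0.1226] (0.5543, 0.1226, 0.0149) disp [0.0407 0.1286] z 0.0133
scene [(np.int32(487), np.int32(58), np.int32(9), np.int32(9), np.int32(40)), (np.int32(275), np.int32(257), np.int32(19), np.int32(16), np.int32(222)), (np.int32(274), np.int32(269), np.int32(21), np.int32(9), np.int32(78))]
top [(np.int32(193), np.int32(169), np.int32(14), np.int32(14), np.int32(135))]
```

View pics/scene8.png

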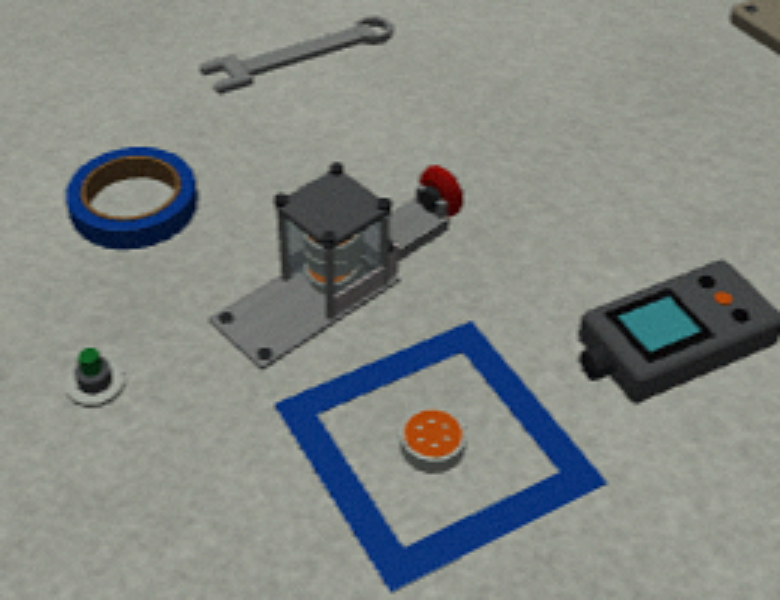

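View pics/top8.png

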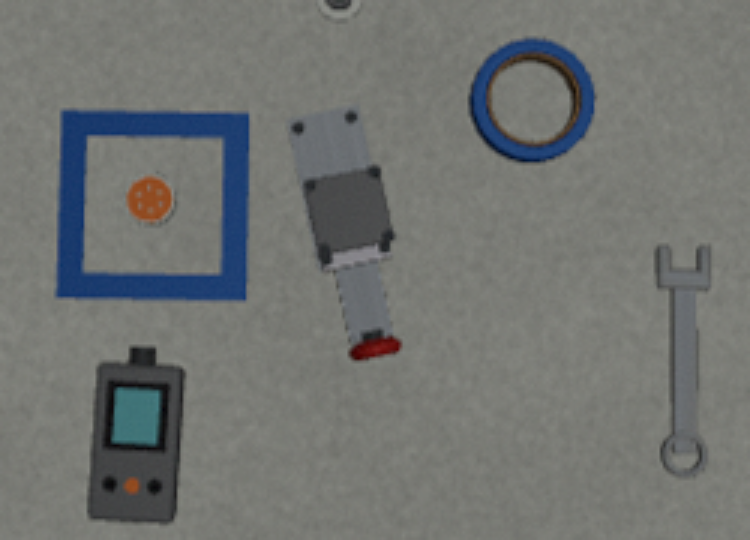

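The capsule lies in the middle of the square (scene crop 433,437; top crop 150,199). The plunger is out and the surrounding things have not moved.

```bash
python3 -c "
from bench import workorder
print(workorder.close_job())"
```

```text
the job is handed in; nothing more can be done
None
```

The job is done and handed in at about 15.6 s. I pressed the plunger once, slowly, until it met its hard stop: the force rose to about 22 N for only 0.5 mm more travel. I then drew back slowly and the plunger followed all the way out. One capsule came out. I pushed it off the apron with the fingertips opened 10 mm, along the bench into the blue square, and lifted the arm clear.

**Final checks:**
- **Capsule:** it lies flat, top at about 13–14 mm, within 4 mm of the square's centre. The two cameras put it at (0.554, 0.121) and (0.554, 0.123), against a square centre of about (0.551, 0.120).
- **Dispenser:** the plunger is back at rest and the remaining capsules are still in the magazine.
- **Surroundings:** comparing pictures from before and after, only the capsule changed on the bench. One more small patch of about 40 pixels changed high in the scene picture, in the upper right by the robot's base; I took it to be the arm.

**Readings that disagreed:**
- The first move call was refused as badly formed, and the first short move fell short of its target. I corrected both from the measured pose.
- While pressing, the force sensor also showed an upward force of up to 18 N, which I put down to friction or tool tilt.

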